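# Sweep the riveted bushings off the run-off table into the plain tray

### The arm

A 7-joint arm with a two-finger parallel gripper is mounted at the origin on the work surface. World frame = base frame: x ahead of the robot, y to its left, z up, the work surface at z = 0. Lengths are in m, angles in rad, forces in N, time in s.
With the tool pointing down it reaches from about 0.425 to 1.025 m from the base axis. Payload 9.4 kg.
Tool frame: the origin (TCP) lies on the centre line of the jaws, within the pads' length; the fingertips stand env.tip_extent ahead of it and the grasp point (between the pads) lies 2 mm behind it (env.tip_extent is the distance from the TCP to the fingertips, in m); z points along the fingers, y is the line along which they close (so a half turn about z gives the same grasp; the last joint's range is limited). The gripper opens to 93 mm and grips with 3 to 60 N. Pads are 15 mm wide; open, the fingers measure 128 mm over their backs; the gripper's body (75 mm by 188 mm) begins 65 mm behind the grasp point.
Start: joints at [-1.329, 0.599, -0.003, 1.599, 0.002, 0.943, -0.08], TCP at [0.227, 0.688, 0.236] pointing down, gripper open.
Joint ranges: [-2.57, 2.57], [-0.35, 1.97], [-1.29, 1.29], [0.11, 2.56], [-1.05, 4.19], [0.11, 1.86], [-2.63, 2.63]. Speed limits (rad/s): [2.22, 2.22, 3.01, 3.01, 3.14, 3.14, 3.14].

### API

Orientations are given as a rotation vector (axis times angle).
In Python, from bench import readout, optics, job_done, env gives the robot as it stands.
- The arm moves only by the tool send_rows, never from a script. Its argument "steps" is a list of rows, each a list of 3 entries, a list of its own where there are three numbers: the turn, a rotation vector about the tool's x, y, z in rad, then the shift along the tool's x, y, z in m, then the finger opening in m, from 0 to 0.093. In form: [[[wx, wy, wz], [dx, dy, dz], claw], ...]. A call has 1 to 20 rows; each row is the pose to reach, as a shift and turn from the pose commanded when the call began, along the tool's axes at that moment; what a row does not reach only later rows make up. A row lasts 1/10 s, in which the tool goes at most 50 mm and 8.59 degrees, less where a joint would pass 70% of its speed; a pose out of reach is approached as far as the arm can. A call with a gripper value outside its range is refused whole. The fingers move at their own pace and stop on an object; "squeeze" is the grip in N (left out, the last holds). Time passes only in rows, so rows that repeat a pose let the fingers close. It gives the time, the measured TCP pose, the force, the opening and the grip force at its end, in the units of the state.
- readout.get_obs(): the state, without advancing time (a new reading comes with each control period).
- optics.camera(name): name is "scene" or "top" or "wrist"; returns a dict with "color" (384x512x3 uint8, red, green, blue), "vertical_fov" (degrees; the focal length in pixels is half the picture's height over the tangent of half this angle, whatever the lens; pixels are square), "cx", "cy" (the principal point, pixels), "R" (3x3) and "t" (3): a world point X has camera coordinates R X + t. Camera axes: x right, y down, z forward; pixel columns grow to the right and rows downward; lengths in m; the calibration is good to about 2 mm. A picture is of the moment at which its call begins. There is no depth.
- job_done(): hands the job in; it is judged then, once.
Trained networks look in a picture, given as the dict that the camera call returned (one of the last four; its "shot" number tells which), for a name from the list of things; names that differ only in an ending like _2 or _b are one class to them, and where a whole thing is asked for, a point or a joint stands for the part that bears it (a point fixed in the world has none). Each returns a list of dicts, best first, with "confidence" (0 to 1); they miss things now and then, are a little off and sometimes report something else, mostly with a low value. They report only what shows in the picture. A call takes as long as a camera call. They do not tell look-alikes from the thing itself.
- optics.search_frame(query, picture): "position" ([x, y, z] in m, in world coordinates, good to about 4 mm: the middle of the surface that is visible of it).
- optics.silhouettes(query, picture): "mask" (384x512 bool, what is visible of it).
The state is a dict: "time_s": time; "joints": joint angles; "qvel": joint speeds; "joint_efforts": joint torques, N m; "tool_pos": TCP position; "orientation": TCP orientation; "contact_force": force on the tool from outside, world axes, zero at the start; "moment": the same for the moment, N m; "width": opening from 0.0 (shut) to 1.0 (fully open); "finger_force": force on a finger pad.
Only numpy, scipy, OpenCV 4.12 (cv2) and the standard library are available. Lean on these libraries where they do the work, as an engineer would, in place of code of your own. Each camera call takes 0.05 s, during which the arm holds its last target. There are 200 camera calls.

### The job

With the fingertips, sweep the three steel bushings along the run-off table and over its end into the plain undivided tray. Only push them: do not pick them up or lift them off the table top. Leave the tall dark rivet die standing where it is, and do not disturb the oil bottle or the screwdriver.

Things in the scene. Friction and masses are not known exactly. Their poses are not given: they have to be found in the camera images.
- runoff: fixed run-off table, 240 (x) by 260 (y) by 40 mm high, flat white top. Origin: centre of its underside. Guide rails 10 mm wide, 12 mm high along x = +-115 mm; ends y = +-130 mm are open, a tray against each. Bushings and die stand on top, one per lane (lane centres x = -75, -25, 25, 75 mm, each thing within 4 mm of its lane, y within 65 mm of the middle); who is in which lane varies.
- plain_tray: fixed grey plastic tray, open on top, undivided: 240 (x) by 120 (y) by 38 mm high, walls and floor 4 mm. Origin: centre of its underside, on the bench. It stands 1 mm off one end of the run-off table, in line with it, rim 2 mm below the table top; which end (table +y or -y) varies. What is pushed over that end drops in.
- divided_tray: fixed grey plastic tray of the same outer size at the other end of the run-off table, divided into eight small compartments. Nothing belongs in it here. Origin: centre of its underside.
- bushing0_mid (a point): one of three identical loose plain steel bushings, 60 g: round flange 30 mm diameter, 8 mm thick, with a boss 18 mm diameter, 20 mm tall in all. Starts flange down on the run-off table top, 40 mm above the bench. This point: on its axis, 10 mm above its underside (50 mm above the bench at the start).
- bushing1_mid (a point): one of three identical loose plain steel bushings, 60 g: round flange 30 mm diameter, 8 mm thick, with a boss 18 mm diameter, 20 mm tall in all. Starts flange down on the run-off table top, 40 mm above the bench. This point: on its axis, 10 mm above its underside (50 mm above the bench at the start).
- bushing2_mid (a point): one of three identical loose plain steel bushings, 60 g: round flange 30 mm diameter, 8 mm thick, with a boss 18 mm diameter, 20 mm tall in all. Starts flange down on the run-off table top, 40 mm above the bench. This point: on its axis, 10 mm above its underside (50 mm above the bench at the start).
- bushing0: the body of the bushing whose mid point is bushing0_mid; origin: centre of its underside, z along its axis, boss up.
- bushing1: the body of the bushing whose mid point is bushing1_mid; origin: centre of its underside, z along its axis, boss up.
- bushing2: the body of the bushing whose mid point is bushing2_mid; origin: centre of its underside, z along its axis, boss up.
- die: bystander: loose dark steel rivet die standing upright on the run-off table, foot 34 mm diameter and 15 mm high, neck 20 mm diameter, 45 mm tall (its top 85 mm above the bench), 160 g. Origin: centre of its underside. Must stay where it stands.
- oiler: bystander: loose small amber oil bottle, 44 mm diameter, 95 mm tall, standing upright on the bench, 180 to 210 mm beyond the middle of the run-off table along its x. Origin: centre of its underside.
- driver: bystander: loose screwdriver 170 mm long lying on the bench beyond the run-off table, handle to its own -x. Origin: on the bench, under it.
There are look-alikes about, which are no part of the job. What is shaped like the bushing0 but brown or green is not meant. Leave any green or orange look-alike of the bushing1 alone.

How it is judged:
By the outcome, as a careful person would: the job done as asked, in the order asked, and still so for the second after the job is handed in, with the robot touching nothing.
It also fails if it takes over 51 s, if anything falls off the work surface, if the arm or the gripper's body presses on something with over 40 N, if the wrist force passes 120 N, or if a joint passes its speed limit or range.

## Working session

There is one attempt and no reset: what is moved stays moved. The work goes in short steps, Python scripts to look and compute and a tool call to move; the robot and the scene stay as the last step left them, time stands still between calls to the robot, and variables do not carry over. Pictures are saved under pics/ and viewed, at most 10 in all, crops included, and the job is handed in when it is done.

Besides the shell and the picture viewer there is one more tool, called after ">>>" as name(argument=value, ...), one argument or row to a line, values as JSON. send_rows: Moves the arm, as the interface text tells. Its arguments: {"type":"object","properties":{"steps":{"type":"array"},"squeeze":{"type":"number"}},"required":["steps"]}

```bash
mkdir -p pics; python3 - <<'E'
from bench import readout, optics, env
import cv2,numpy as np
o=readout.get_obs();print(o['time_s'],o['tool_pos'],o['orientation'],env.tip_extent)
for n in ['scene','top']:
    p=optics.camera(n);cv2.imwrite(f'pics/{n}0.png',p['color'][:,:,::-1])
    for q in ['runoff','plain_tray','divided_tray','bushing0','die','oiler','driver']:
        for d in optics.search_frame(q,p)[:6]:
            X=p['R']@np.array(d['position'])+p['t'];f=192/np.tan(np.radians(p['vertical_fov']/2))
            print(n,q,np.round(d['position'],3),round(d['confidence'],2),np.round(X[:2]/X[2]*f+[p['cx'],p['cy']]))
E
```

```text
0.0 [0.22707664 0.68803481 0.23476751] [-4.98500433e-01 -3.10167225e+00  2.41166553e-03] 0.017
scene runoff [0.58  0.011 0.042] 0.85 [255. 210.]
scene plain_tray [0.596 0.247 0.008] 0.77 [331. 169.]
scene plain_tray [0.487 0.065 0.047] 0.53 [238. 172.]
scene divided_tray [ 0.53  -0.16   0.011] 0.87 [163. 262.]
scene bushing0 [0.798 0.194 0.008] 0.7 [407. 228.]
scene bushing0 [ 0.357 -0.048  0.009] 0.62 [156. 184.]
scene bushing0 [0.641 0.053 0.051] 0.61 [296. 210.]
scene bushing0 [0.526 0.008 0.051] 0.61 [232. 193.]
scene bushing0 [ 0.767 -0.003  0.008] 0.52 [335. 286.]
scene bushing0 [0.487 0.069 0.048] 0.5 [240. 171.]
scene die [ 0.571 -0.04   0.061] 0.76 [231. 215.]
scene oiler [0.754 0.099 0.057] 0.67 [367. 226.]
scene oiler [0.526 0.013 0.052] 0.24 [234. 192.]
scene driver [ 0.78  -0.103  0.023] 0.7 [306. 331.]
top runoff [0.629 0.058 0.049] 0.25 [249. 166.]
top divided_tray [ 0.519 -0.163  0.001] 0.88 [355. 220.]
top bushing0 [0.484 0.069 0.045] 0.73 [244. 237.]
top bushing0 [0.762 0.    0.01 ] 0.72 [276. 111.]
top bushing0 [ 0.354 -0.035  0.006] 0.63 [296. 302.]
top bushing0 [0.55  0.033 0.043] 0.62 [262. 205.]
top bushing0 [0.344 0.035 0.006] 0.53 [262. 306.]
top bushing0 [0.522 0.014 0.05 ] 0.51 [271. 218.]
top die [ 0.563 -0.026  0.052] 0.67 [291. 197.]
top oiler [0.738 0.103 0.064] 0.79 [226. 113.]
top driver [ 0.774 -0.094  0.02 ] 0.62 [319. 103.]
```

View pics/scene0.png

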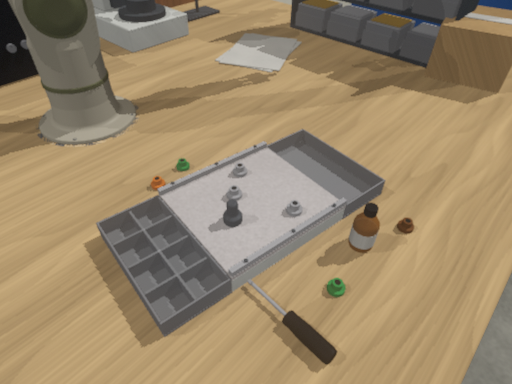

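View pics/top0.png

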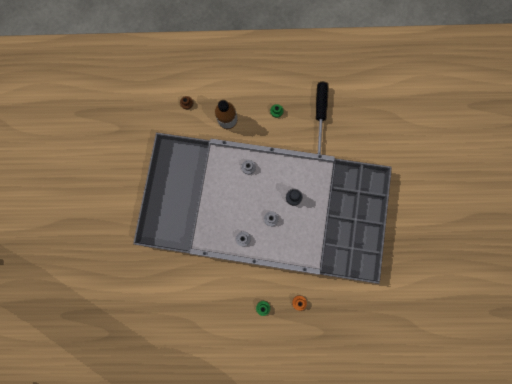

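The plain tray is on the +y side (top image, left, about (172,193)). The bushings are at top pixels (248,167), (271,218) and (243,239), and the die is at (294,197). Next I'll fit metric positions.

```bash
cat > h.py <<'E'
from bench import readout, optics, env
import cv2,numpy as np
def K(p):
    f=192/np.tan(np.radians(p['vertical_fov']/2));return np.array([[f,0,p['cx']],[0,f,p['cy']],[0,0,1]])
def w(p,uv,z):
    R=np.array(p['R']);c=-R.T@p['t'];d=R.T@np.linalg.inv(K(p))@[uv[0],uv[1],1];return (c+d*(z-c[2])/d[2])[:2]
def rect(p,z,s=1300,x1=.76,y1=.32,size=(780,560)):
    # px col = (y1-y)*s, row=(x1-x)*s
    R=np.array(p['R']);H=K(p)@np.c_[R[:,0],R[:,1],R[:,2]*z+p['t']]
    A=np.array([[0,-1/s,x1],[-1/s,0,y1],[0,0,1]])
    return cv2.warpPerspective(p['color'],H@A,size,flags=cv2.INTER_CUBIC|cv2.WARP_INVERSE_MAP)
E
python3 - <<'E'
from h import *
p=optics.camera('top');cv2.imwrite('pics/rect.png',rect(p,.04)[:,:,::-1])
for n in ['top','scene']:
    if n=='scene': p=optics.camera(n)
    for q,z in [('bushing0',.050),('die',.06)]:
        for d in optics.silhouettes(q,p):
            v,u=np.nonzero(d['mask']);x,y,ww,hh=cv2.boundingRect(d['mask'].astype(np.uint8));c=(x+(ww-1)/2,y+(hh-1)/2)
            print(n,q,round(d['confidence'],2),np.round(c),np.round(w(p,(u.mean(),v.mean()),z),4),np.round(w(p,c,z),4))
E
```

```text
top bushing0 0.75 [299. 302.] [ 0.3575 -0.0375] [ 0.3573 -0.0372]
top bushing0 0.73 [263. 308.] [0.3479 0.033 ] [0.3476 0.0326]
top bushing0 0.59 [243. 238.] [0.4821 0.0713] [0.4814 0.0708]
top bushing0 0.58 [248. 167.] [0.6272 0.0597] [0.6271 0.0599]
top bushing0 0.52 [271. 218.] [0.5221 0.0152] [0.5226 0.0143]
top die 0.6 [294. 197.] [ 0.5627 -0.0317] [ 0.5621 -0.0321]
top die 0.24 [271. 218.] [0.5207 0.0145] [0.5208 0.0144]
top die 0.19 [248. 166.] [0.6265 0.0593] [0.6269 0.0594]
scene bushing0 0.86 [336. 286.] [ 0.7782 -0.0315] [ 0.778  -0.0318]
scene bushing0 0.71 [406. 224.] [0.8002 0.1545] [0.7995 0.155 ]
scene bushing0 0.69 [234. 192.] [0.5272 0.0124] [0.5262 0.0145]
scene bushing0 0.56 [294. 208.] [0.6345 0.0573] [0.6331 0.0575]
scene die 0.82 [232. 212.] [ 0.57   -0.0346] [ 0.5682 -0.033 ]
scene die 0.19 [240. 169.] [0.4954 0.0604] [0.4943 0.0615]
```

View pics/rect.png

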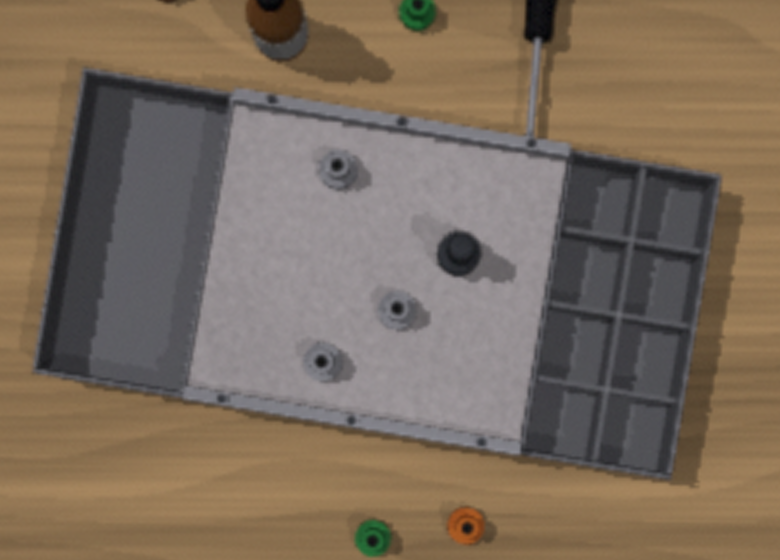

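```bash
cat >> h.py <<'E'
from scipy.spatial.transform import Rotation as Ro
C=np.array([.5496,.0292]);a=np.radians(80.55)
U=np.array([np.cos(a),np.sin(a)]);V=np.array([U[1],-U[0]])
def tab(xy): return np.round([(xy-C)@U,(xy-C)@V],4)
def go(u,v,z):
    o=readout.get_obs();R=Ro.from_rotvec(o['orientation']);T=np.array([*(C+u*U+v*V),z])
    Rt=Ro.from_matrix(np.c_[[*U,0],[*V,0],[0,0,-1]])
    print('t',o['time_s'],'now uv',tab(o['tool_pos'][:2]),'z',o['tool_pos'][2],'turn',np.round((R.inv()*Rt).as_rotvec(),4),'shift',np.round(R.inv().apply(T-o['tool_pos']),4))
E
python3 - <<'E'
from h import *
go(-.05,0,.236)
E
```

```text
t 1.1 now uv [ 0.5974 -0.4262] z 0.2356320050152742 turn [1.0000e-04 0.0000e+00 1.4169e+00] shift [-5.204e-01 -5.744e-01 -4.000e-04]
```

>>> send_rows(
  steps=[
    [[0, 0, 1.417], [-0.52, -0.574, 0], 0.01],
    [[0, 0, 1.417], [-0.52, -0.574, 0], 0.01],
    [[0, 0, 1.417], [-0.52, -0.574, 0], 0.01],
    [[0, 0, 1.417], [-0.52, -0.574, 0], 0.01],
    [[0, 0, 1.417], [-0.52, -0.574, 0], 0.01],
    [[0, 0, 1.417], [-0.52, -0.574, 0], 0.01],
    [[0, 0, 1.417], [-0.52, -0.574, 0], 0.01],
    [[0, 0, 1.417], [-0.52, -0.574, 0], 0.01],
    [[0, 0, 1.417], [-0.52, -0.574, 0], 0.01],
    [[0, 0, 1.417], [-0.52, -0.574, 0], 0.01],
    [[0, 0, 1.417], [-0.52, -0.574, 0], 0.01],
    [[0, 0, 1.417], [-0.52, -0.574, 0], 0.01],
    [[0, 0, 1.417], [-0.52, -0.574, 0], 0.01],
    [[0, 0, 1.417], [-0.52, -0.574, 0], 0.01],
    [[0, 0, 1.417], [-0.52, -0.574, 0], 0.01],
    [[0, 0, 1.417], [-0.52, -0.574, 0], 0.01],
    [[0, 0, 1.417], [-0.52, -0.574, 0], 0.01],
    [[0, 0, 1.417], [-0.52, -0.574, 0], 0.01],
    [[0, 0, 1.417], [-0.52, -0.574, 0], 0.01],
    [[0, 0, 1.417], [-0.52, -0.574, 0], 0.01],
  ],
)

```text
time_s: 3.1
tool_pos: [0.5408, -0.0181, 0.2356]
orientation: [-2.394, -2.033, -0.0]
contact_force: [0.2, -0.4, 0.5]
width: 0.109
finger_force: 0.0
```

```bash
python3 - <<'E'
from h import *
go(-.048,-.026,.12)
print(readout.get_obs()['width'])
p=optics.camera('wrist');cv2.imwrite('pics/w0.png',p['color'][:,:,::-1])
for q,z in [('bushing0',.050),('die',.06)]:
    for d in optics.silhouettes(q,p):
        v,u=np.nonzero(d['mask']);print(q,round(d['confidence'],2),round(u.mean()),round(v.mean()),tab(w(p,(u.mean(),v.mean()),z)))
E
```

```text
t 3.1 now uv [-0.0481 -0.0009] z 0.23561929122939662 turn [-0.0003 -0.0005  0.0022] shift [ 1.000e-04 -2.500e-02  1.156e-01]
0.10941624299471303
bushing0 0.92 441 127 [0.0085 0.1922]
bushing0 0.88 123 210 [-0.086  -0.1626]
bushing0 0.77 195 103 [ 0.0329 -0.0735]
bushing0 0.76 98 154 [-0.022  -0.1829]
bushing0 0.61 241 150 [-0.0165 -0.0254]
bushing0 0.57 332 92 [0.0447 0.0719]
die 0.67 285 185 [-0.0542  0.0236]
```

View pics/w0.png

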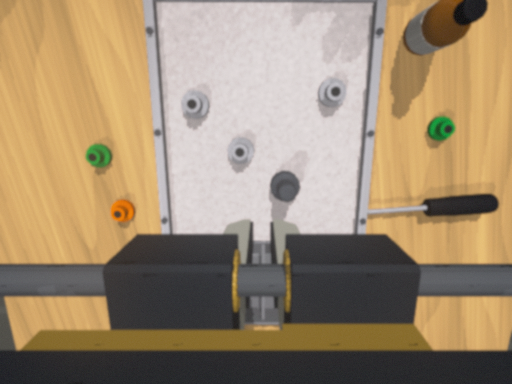

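The wrist picture shows the same bushings at (195,103), (240,150) and (332,92) and the die at (285,185). It agrees with the top view to within 3 mm. Lowering behind the middle bushing.

>>> send_rows(
  steps=[
    [[0, 0, 0], [0, -0.027, 0], 0.01],
    [[0, 0, 0], [0, -0.027, 0.05], 0.01],
    [[0, 0, 0], [0, -0.027, 0.1], 0.01],
    [[0, 0, 0], [0, -0.027, 0.14], 0.01],
    [[0, 0, 0], [0, -0.027, 0.165], 0.01],
    [[0, 0, 0], [0, -0.027, 0.1755], 0.01],
    [[0, 0, 0], [0, -0.027, 0.1755], 0.01],
  ],
)

```text
time_s: 3.95
tool_pos: [0.5141, -0.015, 0.0594]
orientation: [-2.396, -2.03, 0.002]
contact_force: [0.1, -0.4, 1.0]
width: 0.11
finger_force: 0.0
```

>>> send_rows(
  steps=[
    [[0, 0, 0], [0.008, 0, 0], 0.01],
    [[0, 0, 0], [0.018, 0, 0], 0.01],
    [[0, 0, 0], [0.03, 0, 0], 0.01],
    [[0, 0, 0], [0.042, 0, 0], 0.01],
    [[0, 0, 0], [0.054, 0, 0], 0.01],
    [[0, 0, 0], [0.066, 0, 0], 0.01],
    [[0, 0, 0], [0.078, 0, 0], 0.01],
    [[0, 0, 0], [0.09, 0, 0], 0.01],
    [[0, 0, 0], [0.102, 0, 0], 0.01],
    [[0, 0, 0], [0.114, 0, 0], 0.01],
    [[0, 0, 0], [0.126, 0, 0], 0.01],
    [[0, 0, 0], [0.138, 0, 0], 0.01],
    [[0, 0, 0], [0.15, 0, 0], 0.01],
    [[0, 0, 0], [0.162, 0, 0], 0.01],
    [[0, 0, 0], [0.174, 0, 0], 0.01],
    [[0, 0, 0], [0.184, 0, 0], 0.01],
    [[0, 0, 0], [0.19, 0, 0], 0.01],
    [[0, 0, 0], [0.193, 0, 0], 0.01],
  ],
)

```text
time_s: 5.75
tool_pos: [0.5463, 0.176, 0.0601]
orientation: [2.396, 2.032, 0.0]
contact_force: [0.1, -0.0, -0.2]
width: 0.109
finger_force: 0.0
```

```bash
python3 - <<'E'
from h import *
go(0,-.074,.060)
p=optics.camera('top');r=rect(p,.04)
cv2.imwrite('pics/r1.png',r[:,:,::-1])
for q,z in [('bushing0',.050),('die',.06)]:
    for d in optics.silhouettes(q,p):
        v,u=np.nonzero(d['mask']);print(q,round(d['confidence'],2),round(u.mean()),round(v.mean()),tab(w(p,(u.mean(),v.mean()),z)))
E
```

```text
t 5.75 now uv [ 0.1443 -0.0274] z 0.06007910405368276 turn [ 0.0001 -0.0001  0.0007] shift [-1.443e-01 -4.670e-02  1.000e-04]
bushing0 0.72 299 302 [-0.0976 -0.1781]
bushing0 0.67 263 308 [-0.0289 -0.2001]
bushing0 0.66 243 239 [ 0.03   -0.0743]
bushing0 0.49 248 167 [0.0425 0.0724]
bushing0 0.46 277 110 [0.0026 0.2008]
bushing0 0.16 171 195 [ 0.1889 -0.0089]
die 0.71 294 197 [-0.0584  0.0227]
```

View pics/r1.png

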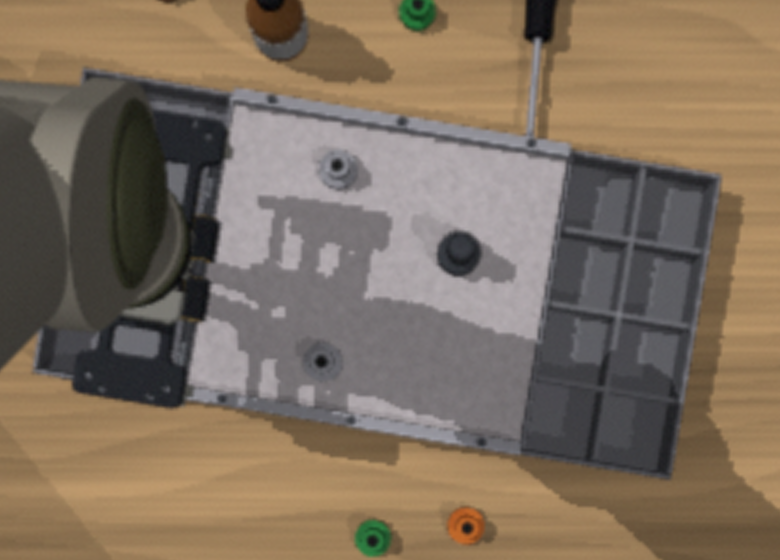

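The middle bushing is off the table, and the die hasn't moved (460,253 in the rectified view). Next is the lane at v=-75 mm.

>>> send_rows(
  steps=[
    [[0, 0, 0], [0, 0, -0.05], 0.01],
    [[0, 0, 0], [-0.04, -0.012, -0.05], 0.01],
    [[0, 0, 0], [-0.08, -0.025, -0.05], 0.01],
    [[0, 0, 0], [-0.12, -0.037, -0.05], 0.01],
    [[0, 0, 0], [-0.146, -0.047, -0.05], 0.01],
    [[0, 0, 0], [-0.146, -0.047, -0.05], 0.01],
    [[0, 0, 0], [-0.146, -0.047, -0.02], 0.01],
    [[0, 0, 0], [-0.146, -0.047, 0], 0.01],
    [[0, 0, 0], [-0.146, -0.047, 0], 0.01],
  ],
)

```text
time_s: 6.8
tool_pos: [0.4756, 0.0388, 0.0587]
orientation: [-2.397, -2.029, 0.003]
contact_force: [-0.1, 0.7, 0.4]
width: 0.109
finger_force: 0.0
```

>>> send_rows(
  steps=[
    [[0, 0, 0], [0.006, 0, 0], 0.01],
    [[0, 0, 0], [0.014, 0, 0], 0.01],
    [[0, 0, 0], [0.026, 0, 0], 0.01],
    [[0, 0, 0], [0.038, 0, 0], 0.01],
    [[0, 0, 0], [0.05, 0, 0], 0.01],
    [[0, 0, 0], [0.062, 0, 0], 0.01],
    [[0, 0, 0], [0.074, 0, 0], 0.01],
    [[0, 0, 0], [0.086, 0, 0], 0.01],
    [[0, 0, 0], [0.098, 0, 0], 0.01],
    [[0, 0, 0], [0.11, 0, 0], 0.01],
    [[0, 0, 0], [0.122, 0, 0], 0.01],
    [[0, 0, 0], [0.132, 0, 0], 0.01],
    [[0, 0, 0], [0.141, 0, 0], 0.01],
    [[0, 0, 0], [0.146, 0, 0], 0.01],
  ],
)

```text
time_s: 8.2
tool_pos: [0.5, 0.1841, 0.0601]
orientation: [-2.396, -2.032, -0.0]
contact_force: [-0.2, -0.3, -0.4]
width: 0.108
finger_force: 0.0
```

```bash
python3 - <<'E'
from h import *
go(.01,.072,.060)
p=optics.camera('top')
for q,z in [('bushing0',.050),('die',.06)]:
    for d in optics.silhouettes(q,p):
        v,u=np.nonzero(d['mask']);print(q,round(d['confidence'],2),round(u.mean()),round(v.mean()),tab(w(p,(u.mean(),v.mean()),z)))
E
```

```text
t 8.2 now uv [ 0.1446 -0.0744] z 0.06005979664416923 turn [ 0.0001 -0.0002  0.0008] shift [-0.1347  0.1463  0.    ]
bushing0 0.74 263 308 [-0.0291 -0.199 ]
bushing0 0.68 248 167 [0.0429 0.0724]
bushing0 0.68 186 102 [0.1948 0.1912]
bushing0 0.67 276 111 [0.0033 0.2001]
bushing0 0.58 299 303 [-0.0972 -0.1788]
die 0.49 294 197 [-0.0583  0.023 ]
```

>>> send_rows(
  steps=[
    [[0, 0, 0], [0, 0, -0.05], 0.01],
    [[0, 0, 0], [0, 0, -0.065], 0.01],
    [[0, 0, 0], [-0.033, 0.036, -0.065], 0.01],
    [[0, 0, 0], [-0.066, 0.072, -0.065], 0.01],
    [[0, 0, 0], [-0.1, 0.108, -0.065], 0.01],
    [[0, 0, 0], [-0.135, 0.146, -0.065], 0.01],
    [[0, 0, 0], [-0.135, 0.146, -0.065], 0.01],
    [[0, 0, 0], [-0.135, 0.146, -0.03], 0.01],
    [[0, 0, 0], [-0.135, 0.146, -0.005], 0.01],
    [[0, 0, 0], [-0.135, 0.146, 0], 0.01],
    [[0, 0, 0], [-0.135, 0.146, 0], 0.01],
  ],
)

```text
time_s: 9.45
tool_pos: [0.6209, 0.0254, 0.0597]
orientation: [-2.397, -2.029, 0.003]
contact_force: [-0.5, -0.9, 0.4]
width: 0.109
finger_force: 0.0
```

>>> send_rows(
  steps=[
    [[0, 0, 0], [0.006, 0, 0], 0.01],
    [[0, 0, 0], [0.014, 0, 0], 0.01],
    [[0, 0, 0], [0.026, 0, 0], 0.01],
    [[0, 0, 0], [0.038, 0, 0], 0.01],
    [[0, 0, 0], [0.05, 0, 0], 0.01],
    [[0, 0, 0], [0.062, 0, 0], 0.01],
    [[0, 0, 0], [0.074, 0, 0], 0.01],
    [[0, 0, 0], [0.086, 0, 0], 0.01],
    [[0, 0, 0], [0.098, 0, 0], 0.01],
    [[0, 0, 0], [0.11, 0, 0], 0.01],
    [[0, 0, 0], [0.121, 0, 0], 0.01],
    [[0, 0, 0], [0.13, 0, 0], 0.01],
    [[0, 0, 0], [0.135, 0, 0], 0.01],
  ],
)

```text
time_s: 10.75
tool_pos: [0.6439, 0.1603, 0.06]
orientation: [-2.396, -2.032, -0.0]
contact_force: [0.5, -0.8, -0.4]
width: 0.107
finger_force: 0.0
```

>>> send_rows(
  steps=[
    [[0, 0, 0], [0, 0, -0.05], 0.01],
    [[0, 0, 0], [0, 0, -0.1], 0.01],
    [[0, 0, 0], [0, 0, -0.15], 0.01],
    [[0, 0, 0], [-0.05, -0.04, -0.16], 0.01],
    [[0, 0, 0], [-0.1, -0.08, -0.16], 0.01],
    [[0, 0, 0], [-0.15, -0.1, -0.16], 0.01],
    [[0, 0, 0], [-0.2, -0.1, -0.16], 0.01],
    [[0, 0, 0], [-0.25, -0.1, -0.16], 0.01],
    [[0, 0, 0], [-0.25, -0.1, -0.16], 0.01],
    [[0, 0, 0], [-0.25, -0.1, -0.16], 0.01],
  ],
)

```text
time_s: 11.75
tool_pos: [0.5028, -0.0758, 0.2209]
orientation: [2.403, 2.021, -0.0]
contact_force: [-0.2, 0.1, -0.5]
width: 0.106
finger_force: 0.0
```

```bash
python3 - <<'E'
from h import *
go(0,0,.2)
p=optics.camera('top');cv2.imwrite('pics/r2.png',rect(p,.04)[:,:,::-1])
for q,z in [('bushing0',.02),('die',.06)]:
    for d in optics.silhouettes(q,p):
        v,u=np.nonzero(d['mask']);print(q,round(d['confidence'],2),tab(w(p,(u.mean(),v.mean()),z)))
E
```

```text
t 11.75 now uv [-0.1113 -0.0289] z 0.22085536089274352 turn [ 0.0009  0.0009 -0.0073] shift [0.1115 0.0281 0.0208]
bushing0 0.72 [0.2035 0.2021]
bushing0 0.63 [0.1123 0.1869]
bushing0 0.58 [-0.0293 -0.2038]
bushing0 0.5 [ 0.1726 -0.0274]
bushing0 0.45 [ 0.1749 -0.0752]
die 0.72 [-0.0576  0.0229]
```

View pics/r2.png

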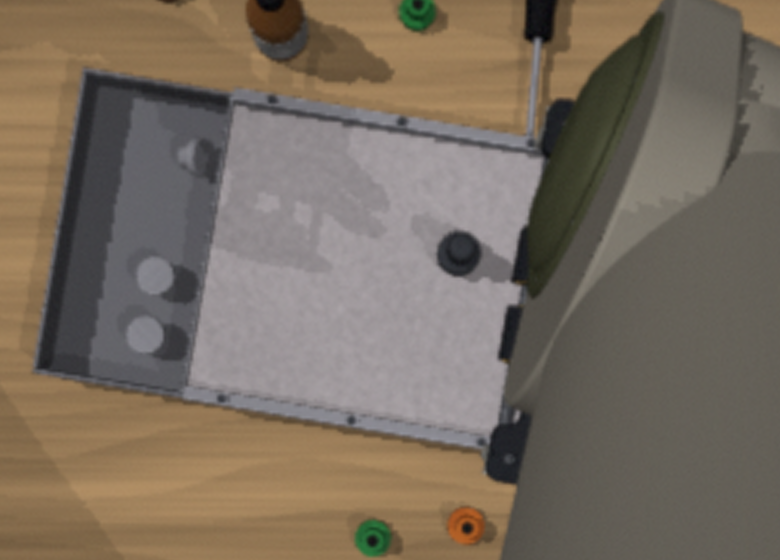

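Two bushings lie upside down in the tray at (155,275) and (145,335). The third is at (197,155), near the tray's table-side wall. I'll check that it's fully down.

```bash
python3 - <<'E'
from h import *
p=optics.camera('scene');t=optics.camera('top')
a=cv2.resize(p['color'][120:250,230:400],None,fx=3,fy=3,interpolation=cv2.INTER_CUBIC)
b=cv2.resize(t['color'][120:250,130:220],None,fx=3,fy=3,interpolation=cv2.INTER_CUBIC)
cv2.imwrite('pics/c.png',np.hstack([a,b])[:,:,::-1])
E
```

```text
(no output)
```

View pics/c.png

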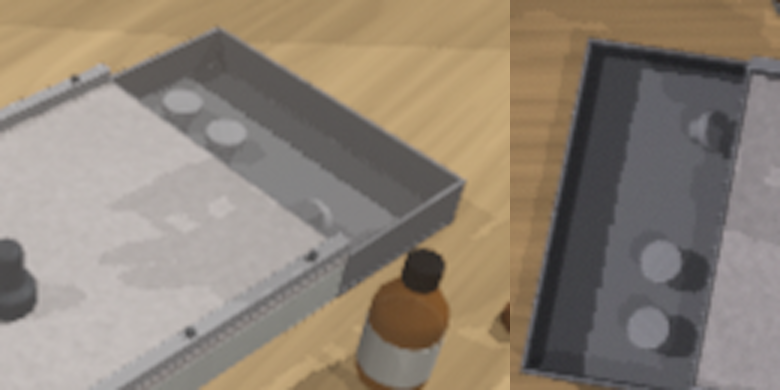

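All three bushings are down inside the plain tray; the third lies on its side by the near wall at (318,212) in this crop. The die is still standing.

```bash
python3 -c "
from bench import job_done
print(job_done())"
```

```text
the job is handed in; nothing more can be done
None
```

I pushed all three steel bushings off the table into the plain tray, left the die, oil bottle and screwdriver where they were, and handed the job in at about 12 s of robot time.

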